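Release a guide rod from the rack and thread it through two bushings

TASK

Pull the red-knobbed sprung lever of the rod rack towards you all the way to its stop, so that the guide rod rolls down into the front notch, and let the lever spring back. Then pick the rod out of the notch and thread it lengthwise through both bushings of the yellow stand, until it sticks out beyond both of them, and finish while still holding it there: the gripper carries the rod so that it floats free in the bushings, not leaning on them. Leave the jar, the oil bottle and the solder spool where they stand.

Things in the scene. Friction and masses are not known exactly. Their poses are not given: they have to be found in the camera images.
- rack_notch (a point): Front pick-up notch of the rack: where the middle of the released rod comes to lie, 45 mm above the bench. Same axes as the rack. The notch is in the two rails only; between them, to 60 mm along y and 60 mm in front and behind, the space is open down to the base plate 37 mm below. The rod lifts straight up (lips 9 mm above this point).
- lever (a joint): Sprung gate lever: 0 = rest, leaning back; grows as the knob is pulled to the rack's front (-x); stop at 0.9 rad. Its spring drives it back to 0 and takes 2 to 4 N at the knob. At the stop the gate pegs are below the rails and the rod rolls into the notch within a second: stay that long. Let go too early, the pegs push the rod back up; just pull again.
- lever_knob (a point): Centre of the lever's red ball knob, 24 mm across, on an 8 mm bar, at the rack's +y side (128 mm from its middle). Moves 95 mm about the axis lever_hinge. At rest it is 108 mm above the bench and 129 mm behind the notch; at the stop 108 mm up and 47 mm behind it; half-way 117 mm up. Free space behind, beside and above it.
- rod_mid (a point): Middle and centre of mass of the loose guide rod: steel, 12 mm diameter, 200 mm long, bullet-nosed at both ends, 0.1 to 0.2 kg, black band 30 mm long round its middle. Its y axis runs along the rod; it rolls, so x and z mean nothing. It starts behind the gate at the top of the rails, 84 mm behind the notch and 23 mm higher. Either end may go first.
- rod_end_a (a point): One end of the rod (100 mm from the middle).
- rod_end_b (a point): The other end of the rod (100 mm from the middle).
- bore_axis (a point): Point on the common level axis of the stand's two bores, midway between the pillars, 105 mm above the bench; y runs along the bores. Bores 16 mm in diameter; on both faces of each pillar a brass bell mouth, 6 mm long, widening from 16 to 25 mm inside. Pillars from 14 to 28 mm either side of this point along y, bell mouths out to 34 mm.
- jar_a: Small clear jar with white lid, 42 mm across, 45 mm high, a bystander. Origin: centre of its underside.
- oil_bottle: Small cream oil bottle with red spout, 32 mm across, 97 mm high, a bystander. Origin: centre of its underside.
- solder_spool: Solder spool with blue flanges, 50 mm across, 36 mm high, a bystander. Origin: centre of its underside.
- rod: The guide rod as a body (same point and axes as rod_mid).
- stand: Fixed bushing stand: dark base 80 x 100 x 12 mm with two yellow pillars, each 44 mm wide, 14 mm thick, 127 mm high, with brass bell-mouthed bushings. Origin on the bench under bore_axis, same axes; turns up to 0.3 rad. The +y side, towards the rack, has the most room to bring the rod in.
- rack: Fixed rod rack, 165 x 226 mm, up to 78 mm high without the lever: grey base plate 8 mm thick, blue cheeks 104 mm either side of the middle, two sloping rails 12 mm wide, 70 mm either side of the middle. Origin on the bench under the notch; x runs back and up the rails, y along the rod. The rack turns up to 0.12 rad.
- lever_hinge (a point): Point on the lever's level turning axis (along rack y), beside the knob's arm: 88 mm behind the notch, 22 mm above the bench.

How it is judged:
By the outcome, as a careful person would: the job done as asked, in the order asked, and still so for the second after the job is handed in, while the arm keeps its last pose, push and grip.
It also fails if it takes over 67 s, if anything falls off the work surface, if the arm or the gripper's body presses on something with over 40 N, if the wrist force passes 120 N, or if a joint passes its speed limit or range.

ROBOT

A 7-joint arm with a two-finger parallel gripper is mounted at the origin on a cart in front of the work surface, level with it; the furniture and walls round the work are solid. World frame = base frame: x ahead of the robot, y to its left, z up, the work surface at z = 0. Lengths are in m, angles in rad, forces in N, time in s.
With the tool pointing down it reaches from about 0.4 to 0.85 m from the base axis. Payload 4.5 kg.
Tool frame: the origin (TCP) lies at the very end of the fingers, on their centre line; the grasp point (between the pads) lies 19 mm behind it; z points along the fingers, y is the direction in which the jaws open and shut (so a half turn about z gives the same grasp; the last joint's range is limited). The gripper opens to 88 mm and grips with 3 to 60 N. Pads are 18 mm wide; open, the fingers measure 123 mm over their backs; the gripper's body (75 mm by 187 mm) begins 45 mm behind the grasp point.
Start: joints at [-1.126, 0.689, -0.195, 1.565, 0.157, 0.902, -0.215], TCP at [0.25, 0.573, 0.209] pointing down, gripper open.
Joint ranges: [-3.01, 3.01], [-0.46, 2.08], [-1.47, 1.51], [0.13, 2.56], [-1, 4.14], [0.04, 2.09], [-2.66, 2.66]. Speed limits (rad/s): [2.57, 2.57, 3.14, 3.14, 3.14, 3.14, 3.14].

INTERFACE

Orientations are given as a unit quaternion [x, y, z, w].
In Python, from plant import telemetry, imaging, r gives the robot as it stands.
- The arm moves only by the shell command python3 -m creep 'ROWS' [FORCE]. ROWS is JSON, a list of rows, each a list of 5 numbers: the closure in counts, from 0 (fully open) to 255 (shut), then the shift along the tool's x, y, z in m, then the turn about the tool's z in degrees. In form: [[fingers, x, y, z, yaw], ...]. A call has 1 to 10 rows; each row is the pose to reach, as a shift and turn from the pose commanded when the call began, along the tool's axes at that moment; what a row does not reach only later rows make up. A row lasts 1/8 s, in which the tool goes at most 62.5 mm and 10.7 degrees, less where a joint would pass 70% of its speed; a pose out of reach is approached as far as the arm can. A call with a gripper value outside its range is refused whole. The fingers move at their own pace and stop on an object; FORCE is the grip in N (left out, the last holds). Time passes only in rows, so rows that repeat a pose let the fingers close. It gives the time, the measured TCP pose, the force and the opening at its end, in the units of the state.
- telemetry.get_state(): the state, without advancing time (a new reading comes with each control period).
- imaging.snapshot(name): name is "scene" or "side" or "wrist"; returns a dict with "image" (480x640x3 uint8, blue, green, red), "camera_matrix" (3x3 intrinsics, pixels), "R" (3x3) and "t" (3): a world point X has camera coordinates R X + t; the wrist camera has in their place "hand_eye" (4x4, takes a point from camera to tool coordinates, whose origin is the TCP and whose axes are the flange's). Camera axes: x right, y down, z forward; pixel columns grow to the right and rows downward; lengths in m; the calibration is good to about 2 mm. The wrist camera is an equidistant fisheye: a pixel r from the principal point sees the ray r / f radians off the axis. A picture is of the moment at which its call begins: read the wrist's pose just before it. There is no depth.
- r.finish_job(): hands the job in, once; it reports no verdict.
Trained networks look in a picture, given as the dict that the camera call returned (one of the last four; its "shot" number tells which), for a name from the list of things; names that differ only in an ending like _2 or _b are one class to them, and where a whole thing is asked for, a point or a joint stands for the part that bears it (a point fixed in the world has none). Each returns a list of dicts, best first, with "score" (0 to 1); they miss things now and then, are a little off and sometimes report something else, mostly with a low value. They report only what shows in the picture. A call takes as long as a camera call.
- imaging.boxes_of(picture, target): "rect" ([left, top, right, bottom] in pixels, round what is visible of it).
- imaging.trace(picture, target): "pixels" (480x640 bool, what is visible of it) and "rect" ([left, top, right, bottom] in pixels, round what is visible of it).
- imaging.place_of(picture, target): "location" ([row, column] in pixels: a listed point, or the origin of a listed thing).
The state is a dict: "clock": time; "q": joint angles; "qd": joint speeds; "joint_torque": joint torques, N m; "tool_pos": TCP position; "eef_rot": TCP orientation; "contact_force": force on the tool from outside, world axes, zero at the start; "moment": the same for the moment, N m; "opening": opening from 0.0 (shut) to 1.0 (fully open).
Only numpy, scipy, OpenCV 4.12 (cv2) and the standard library are available. Lean on these libraries where they do the work, as an engineer would, in place of code of your own. Each camera call takes 0.05 s, during which the arm holds its last target.

## Working session

There is one attempt and no reset: what is moved stays moved. The work goes in short steps, Python scripts to look and compute and a shell command to move; the robot and the scene stay as the last step left them, time stands still between calls to the robot, and variables do not carry over. Pictures are saved under pics/ and viewed, and the job is handed in when it is done.

```bash
ls; mkdir -p pics; cat > h.py <<'E'
import numpy as np, cv2
from plant import telemetry, imaging, r
from scipy.spatial.transform import Rotation as Rn
def pose():
    s=telemetry.get_state(); return np.array(s["tool_pos"]),Rn.from_quat(s["eef_rot"]).as_matrix(),s
def ray(p,u,v):
    K=np.array(p["camera_matrix"]);R=np.array(p["R"]);t=np.array(p["t"])
    d=R.T@np.linalg.inv(K)@np.array([u,v,1.]);return -R.T@t,d/np.linalg.norm(d)
def atz(p,u,v,z):
    o,d=ray(p,u,v);return o+d*(z-o[2])/d[2]
def proj(p,X):
    c=np.array(p["R"])@X+np.array(p["t"]);k=np.array(p["camera_matrix"])@c;return k[:2]/k[2]
def tri(rs):
    A=np.zeros((3,3));b=np.zeros(3)
    for o,d in rs:
        M=np.eye(3)-np.outer(d,d);A+=M;b+=M@o
    X=np.linalg.solve(A,b)
    return X,[np.linalg.norm((np.eye(3)-np.outer(d,d))@(X-o)) for o,d in rs]
def wray(p,u,v,T,R):
    K=np.array(p["camera_matrix"]);x=(u-K[0,2])/K[0,0];y=(v-K[1,2])/K[1,1];th=np.hypot(x,y)
    d=np.array([np.sin(th)*x/max(th,1e-9),np.sin(th)*y/max(th,1e-9),np.cos(th)])
    H=np.array(p["hand_eye"]);return T+R@H[:3,3],R@H[:3,:3]@d
def wproj(p,X,T,R):
    H=np.array(p["hand_eye"]);c=H[:3,:3].T@(R.T@(X-T)-H[:3,3]);K=np.array(p["camera_matrix"])
    rr=np.hypot(c[0],c[1]);th=np.arctan2(rr,c[2]);return np.array([K[0,2]+K[0,0]*th*c[0]/rr,K[1,2]+K[1,1]*th*c[1]/rr])
E
python3 - <<'E'
from h import *
np.set_printoptions(precision=4,suppress=True)
T,R,s=pose();print(T,R,s["contact_force"],s["opening"],s["clock"])
P={}
for n in("scene","side"):
    P[n]=imaging.snapshot(n);cv2.imwrite(f"pics/{n}0.png",P[n]["image"])
for k in["rack_notch","lever_knob","rod_mid","rod_end_a","bore_axis","jar_a","oil_bottle","solder_spool","stand","rack","lever_hinge"]:
    L={}
    for n in P:
        q=imaging.place_of(P[n],k);L[n]=[(np.round(a["location"],1).tolist(),round(a["score"],2)) for a in q[:2]]
        L[n+'q']=q
    print(k,L["scene"],L["side"])
    if L["sceneq"] and L["sideq"]:
        print("   ",*tri([ray(P[n],L[n+"q"][0]["location"][1],L[n+"q"][0]["location"][0]) for n in P]))
E
```

```text
pics
[0.2494 0.5723 0.2085] [[-0.9168  0.3993 -0.0006]
 [ 0.3993  0.9168 -0.0018]
 [-0.0001 -0.0019 -1.    ]] [-0.1003  0.332  -0.0557] 0.997862999448631 0.0
rack_notch [([320.5, 319.2], 0.74)] [([310.5, 333.3], 0.89)]
    [ 0.4929 -0.0304  0.0418] [np.float64(0.001087917398410267), np.float64(0.0010879173984101233)]
lever_knob [([320.4, 194.1], 0.8), ([167.4, 368.3], 0.3)] [([310.1, 234.4], 0.81)]
    [0.6304 0.0924 0.1128] [np.float64(0.0005724405954921075), np.float64(0.0005724405954918664)]
rod_mid [([291.3, 274.3], 0.6), ([292.8, 273.0], 0.51)] [([292.5, 288.8], 0.66), ([266.0, 304.8], 0.28)]
    [ 0.5769 -0.0365  0.0659] [np.float64(0.0006517489293386974), np.float64(0.0006517489293384688)]
rod_end_a [([254.3, 308.0], 0.7), ([337.3, 238.1], 0.63)] [([266.5, 305.7], 0.91), ([327.9, 273.7], 0.87)]
    [ 0.568  -0.1406  0.0603] [np.float64(0.0012444000365464556), np.float64(0.0012444000365463381)]
bore_axis [([168.0, 366.0], 0.91), ([291.5, 276.3], 0.39)] [([205.4, 334.3], 0.85), ([332.1, 332.1], 0.58)]
    [ 0.5512 -0.3756  0.097 ] [np.float64(0.0010867677655099221), np.float64(0
[... 366 characters left out ...]
der_spool [([223.0, 315.3], 0.77), ([255.1, 305.4], 0.36)] [([257.3, 297.1], 0.58)]
    [ 0.6225 -0.2811 -0.0021] [np.float64(0.0010947424417493757), np.float64(0.001094742441749271)]
stand [([202.7, 363.7], 0.87)] [([265.1, 305.0], 0.71), ([241.7, 337.5], 0.62)]
    [ 0.6997 -0.75   -0.3151] [np.float64(0.01212030890133612), np.float64(0.012120308901336205)]
rack [([337.8, 322.0], 0.88)] [([333.4, 331.3], 0.61), ([240.4, 337.5], 0.55)]
    [ 0.4959 -0.0416 -0.021 ] [np.float64(0.0028212523300778472), np.float64(0.0028212523300778394)]
lever_hinge [([366.8, 229.6], 0.67)] [([359.9, 260.5], 0.89)]
    [0.5926 0.0888 0.0129] [np.float64(0.0024113795607320562), np.float64(0.002411379560732101)]
```

View pics/scene0.png

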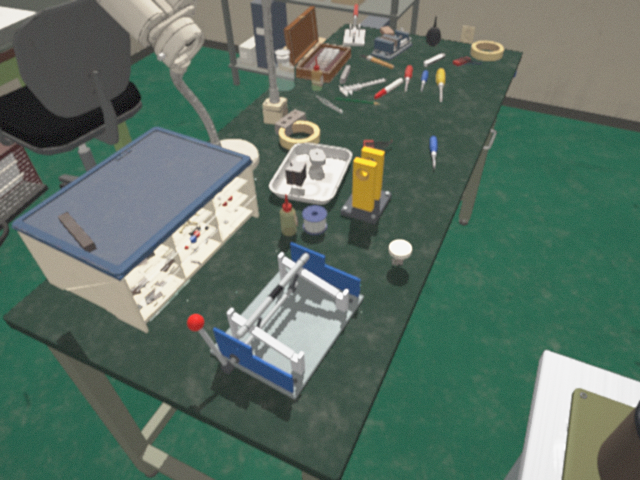

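View pics/side0.png

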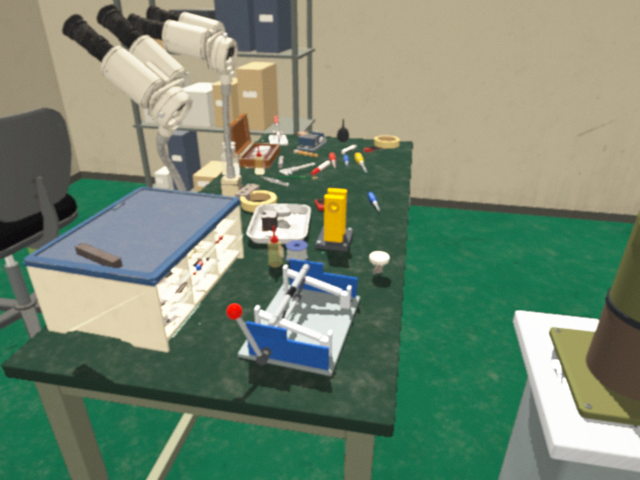

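```bash
cat >> h.py <<'E'
np.set_printoptions(precision=4,suppress=True)
E
python3 - <<'E'
from h import *
from scipy.optimize import least_squares
P={n:imaging.snapshot(n) for n in("scene","side")}
obj={"rack_notch":(0,0,.045),"lever_knob":(.129,.128,.108),"rod_mid":(.084,0,.068),"lever_hinge":(.088,.128,.022),"rack":(0,0,0)}
obs=[]
for n in P:
    for k,v in obj.items():
        q=imaging.place_of(P[n],k)
        if q: obs.append((n,np.array(v),np.array(q[0]["location"][::-1]),k))
    for e in imaging.place_of(P[n],"rod_end_a")[:2]: obs.append((n,None,np.array(e["location"][::-1]),"end"))
def res(x):
    c,s=np.cos(x[2]),np.sin(x[2]);M=np.array([[c,-s,0],[s,c,0],[0,0,1]]);o=np.array([x[0],x[1],0])
    out=[]
    for n,v,uv,k in obs:
        if v is None:
            C=[proj(P[n],o+M@np.array([.084,y,.068]))-uv for y in(-.1,.1)]
            out.append(min(C,key=np.linalg.norm))
        else: out.append(proj(P[n],o+M@v)-uv)
    return np.array(out).ravel()
f=least_squares(res,[.493,-.03,0],loss="soft_l1",f_scale=1.5)
print(f.x,f.cost)
for (n,v,uv,k),e in zip(obs,res(f.x).reshape(-1,2)):print(n,k,e)
x=f.x;c,s=np.cos(x[2]),np.sin(x[2])
for k,v in obj.items(): print(k,x[0]+c*v[0]-s*v[1],x[1]+s*v[0]+c*v[1],v[2])
# stand: pillar trace edges
for n in P:
    q=imaging.trace(P[n],"stand")
    for a in q[:2]: print(n,a["rect"],a["score"],a["pixels"].sum())
    im=P[n]["image"]; l,t,rr,b=np.array(q[0]["rect"]).astype(int)
    crop=im[max(t-15,0):b+15,max(l-15,0):rr+15];cv2.imwrite(f"pics/st_{n}.png",cv2.resize(crop,None,fx=6,fy=6,interpolation=cv2.INTER_CUBIC)[:600,:800]);print(l-15,t-15)
for uv in [(148,322),(258,210)]: print("cabinet foot",atz(P["scene"],*uv,0))
E
```

```text
[ 0.491  -0.0253 -0.0902] 66.03153212823757
scene rack_notch [-3.1407  0.1771]
scene lever_knob [0.8532 1.9826]
scene rod_mid [ 0.958  -1.2021]
scene lever_hinge [-1.5372 -1.0293]
scene rack [-3.5279  1.2217]
scene end [-0.5704  0.1785]
scene end [  8.0296 -25.7215]
side rack_notch [0.8282 1.1793]
side lever_knob [-0.4262  3.4369]
side rod_mid [ 1.1395 -2.0009]
side lever_hinge [0.3765 0.7312]
side rack [ 0.4374 -1.5037]
side end [-0.5373 -0.2572]
rack_notch 0.4909977288027209 -0.02529295090995424 0.045
lever_knob 0.6310033088059842 0.09056660876446294 0.108
rod_mid 0.5746562435804559 -0.032859515862659845 0.068
lever_hinge 0.5901699861168517 0.09425981308661688 0.022
rack 0.4909977288027209 -0.02529295090995424 0
scene [340.4, 147.4, 389.4, 222.1] 0.64 2302
scene [235.3, 254.9, 307.4, 338.0] 0.57 786
325 132
side [319.4, 189.8, 352.6, 251.4] 0.94 1503
304 174
cabinet foot [0.773  0.0691 0.    ]
cabinet foot [ 0.7536 -0.2662  0.    ]
```

```bash
cat >> h.py <<'E'
def go(X,yang=None):
    """world target TCP, desired angle(deg) of tool y axis in world xy"""
    T,R,s=pose();d=R.T@(np.array(X)-T)
    a=np.degrees(np.arctan2(R[1,1],R[0,1]));w=0 if yang is None else -((yang-a+180)%360-180)
    print("shift",np.round(d,4),"yaw",round(w,2),"| now",T,"ang",round(a,2),"open",s["opening"],"F",np.array(s["contact_force"]),"t",round(s["clock"],2))
E
python3 - <<'E'
from h import *
go([.60,.09,.21],84.8)
E
```

```text
shift [-0.5141 -0.3029 -0.0007] yaw -18.34 | now [0.2496 0.573  0.2093] ang 66.46 open 0.9951858337804963 F [-0.4477  0.0528  0.8709] t 2.0
```

```bash
python3 -m creep '[[0,-0.05,-0.03,0,-2],[0,-0.1,-0.06,0,-4],[0,-0.15,-0.09,0,-6],[0,-0.2,-0.12,0,-8],[0,-0.25,-0.15,0,-10],[0,-0.3,-0.18,0,-12],[0,-0.35,-0.21,0,-14],[0,-0.4,-0.24,0,-16],[0,-0.45,-0.27,0,-18.3],[0,-0.514,-0.303,0,-18.3]]'
python3 - <<'E'
from h import *
T,R,s=pose();p=imaging.snapshot("wrist");cv2.imwrite("pics/w1.png",p["image"])
go([.60,.09,.21],84.8)
print(p["camera_matrix"],p["hand_eye"])
for k in["lever_knob","rack_notch","rod_mid","rod_end_a","lever_hinge"]:
    for a in imaging.place_of(p,k)[:2]:
        o,d=wray(p,a["location"][1],a["location"][0],T,R);z={"lever_knob":.108,"rack_notch":.045,"lever_hinge":.022}.get(k,.068)
        print(k,a["location"],round(a["score"],2),o+d*(z-o[2])/d[2])
E
```

```text
clock: 3.25
tool_pos: [0.5947, 0.096, 0.2096]
eef_rot: [0.045, 0.999, 0.0, 0.0]
contact_force: [0.4, 0.0, 0.3]
opening: 1.005
shift [ 0.0015  0.0055 -0.001 ] yaw -0.76 | now [0.6009 0.0844 0.209 ] ang 84.04 open 1.0024382947644406 F [ 5.1843 -6.153  -0.4793] t 3.3
[[371.6483   0.     317.3166]
 [  0.     371.6483 232.401 ]
 [  0.       0.       1.    ]] [[ 0.0004 -0.9628 -0.2702  0.0689]
 [ 1.      0.0008 -0.0012  0.0004]
 [ 0.0013 -0.2702  0.9628 -0.1751]
 [ 0.      0.      0.      1.    ]]
lever_knob [261.9, 318.8] 0.56 [0.6276 0.0943 0.108 ]
lever_knob [203.2, 84.5] 0.32 [ 0.5587 -0.1048  0.108 ]
rack_notch [108.4, 180.9] 0.68 [ 0.4889 -0.0231  0.045 ]
rod_mid [204.1, 175.2] 0.92 [ 0.5762 -0.0324  0.068 ]
rod_end_a [204.0, 85.7] 0.96 [ 0.5644 -0.1334  0.068 ]
rod_end_a [197.6, 285.2] 0.76 [0.5808 0.0694 0.068 ]
lever_hinge [192.9, 316.1] 0.78 [0.5869 0.0955 0.022 ]
```

View pics/w1.png

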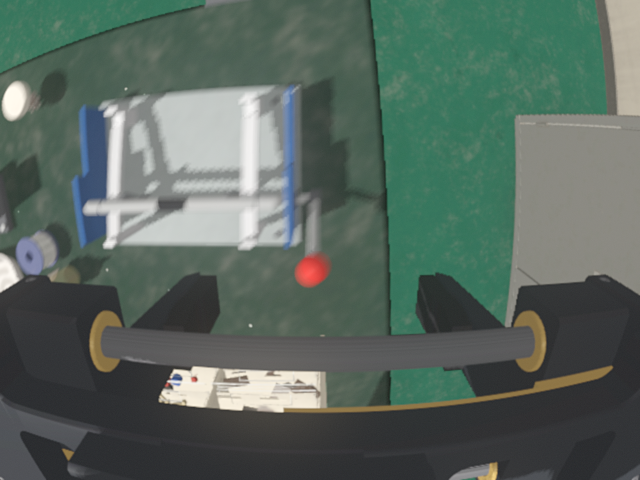

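View pics/st_scene.png

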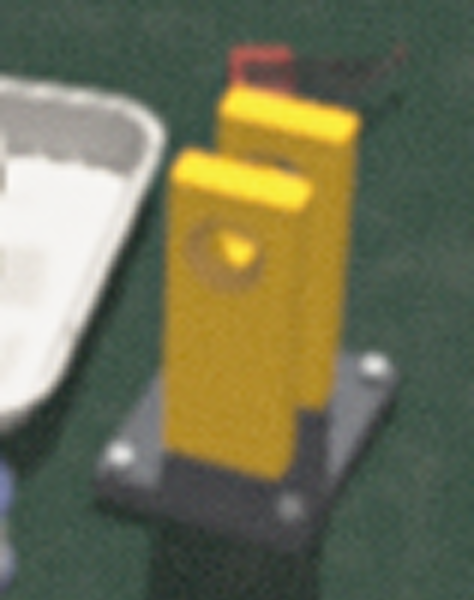

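```bash

python3 - <<'E'
from h import *
for i in range(2):
  T,R,s=pose();p=imaging.snapshot("wrist")
  im=p["image"].astype(int);m=(im[...,2]>150)&(im[...,1]<60)&(im[...,0]<60);m[:220]=0;m[300:]=0
  v,u=np.nonzero(m);u0,v0=(u.min()+u.max())/2,(v.min()+v.max())/2
  o,d=wray(p,u0,v0,T,R);print("redblob",u0,v0,m.sum(),o+d*(.108-o[2])/d[2])
  for k in["lever_knob","rack_notch","rod_mid","rod_end_a"]:
    for a in imaging.place_of(p,k)[:2]:
        o,d=wray(p,a["location"][1],a["location"][0],T,R);z={"lever_knob":.108,"rack_notch":.045,"lever_hinge":.022}.get(k,.068)
        print(k,a["location"],round(a["score"],2),o+d*(z-o[2])/d[2])
go([.627,.0925,.092],85.2)
E
```

```text
redblob 317.0 266.0 124 [0.629  0.0958 0.108 ]
lever_knob [266.8, 309.2] 0.75 [0.6292 0.0895 0.108 ]
rack_notch [110.0, 175.1] 0.81 [ 0.4877 -0.026   0.045 ]
rack_notch [112.6, 196.3] 0.59 [ 0.4937 -0.005   0.045 ]
rod_mid [205.0, 174.1] 0.62 [ 0.5751 -0.0304  0.068 ]
rod_end_a [205.2, 84.3] 0.87 [ 0.5638 -0.1322  0.068 ]
rod_end_a [200.6, 278.6] 0.67 [0.581  0.0665 0.068 ]
redblob 317.5 265.0 120 [0.6288 0.0958 0.108 ]
lever_knob [267.9, 312.1] 0.9 [0.6308 0.0912 0.108 ]
rack_notch [112.4, 178.1] 0.6 [ 0.491  -0.0239  0.045 ]
rod_mid [201.4, 171.5] 0.95 [ 0.5721 -0.0331  0.068 ]
rod_end_a [200.7, 280.2] 0.69 [0.5818 0.0674 0.068 ]
rod_end_a [201.3, 177.4] 0.33 [ 0.5726 -0.0272  0.068 ]
shift [-0.0336 -0.002   0.1174] yaw -0.42 | now [0.5937 0.0975 0.2094] ang 84.78 open 1.0021987445197726 F [ 0.0414 -0.2091 -0.1335] t 4.05
```

```bash
python3 -m creep '[[110,-0.036,-0.002,0.03,-0.4],[110,-0.036,-0.002,0.06,-0.4],[110,-0.036,-0.002,0.09,-0.4],[110,-0.036,-0.002,0.118,-0.4],[110,-0.036,-0.002,0.118,-0.4],[255,-0.036,-0.002,0.118,-0.4],[255,-0.036,-0.002,0.118,-0.4],[255,-0.036,-0.002,0.118,-0.4],[255,-0.036,-0.002,0.118,-0.4]]' 12
python3 - <<'E'
from h import *
go([.630,.0925,.089],85.2)
p=imaging.snapshot("wrist");cv2.imwrite("pics/w2.png",p["image"])
E
```

```text
clock: 5.18
tool_pos: [0.6298, 0.0921, 0.0919]
eef_rot: [0.042, 0.999, 0.0, 0.0]
contact_force: [-0.2, 0.7, 0.6]
opening: 0.137
shift [-0.0002  0.0004  0.0029] yaw -0.04 | now [0.6298 0.0921 0.0919] ang 85.16 open 0.13659872930063743 F [-0.247   0.6509  0.6384] t 5.17
```

View pics/w2.png

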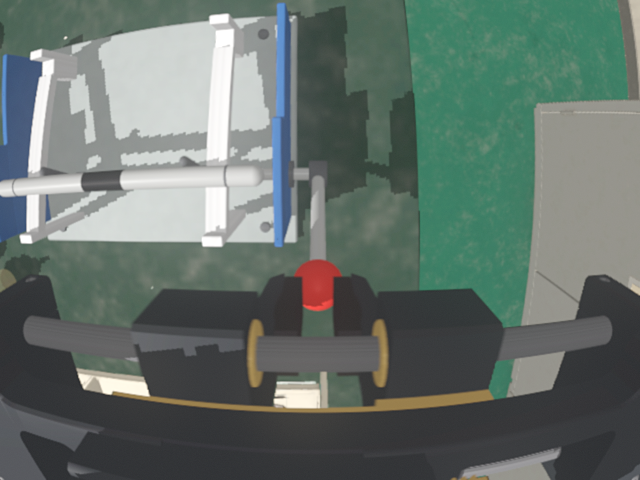

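```bash
python3 - <<'E'
from h import *
P={}
for n in("scene","side"):
    p=imaging.snapshot(n);P[n]=p;im=p["image"]
    q=imaging.place_of(p,"lever_knob");print(n,[(a["location"],a["score"]) for a in q[:1]])
    u,v=(q[0]["location"][::-1] if q else (200,320));u=int(u);v=int(v)
    cv2.imwrite(f"pics/k_{n}.png",cv2.resize(im[max(v-50,0):v+50,max(u-65,0):u+65],None,fx=6,fy=6,interpolation=2))
go([.630,.0925,.089],85.2)
E
```

```text
scene [([320.6, 193.8], 0.68)]
side [([359.2, 262.6], 0.74)]
shift [-0.0005  0.0005  0.0023] yaw -0.04 | now [0.6295 0.0921 0.0913] ang 85.16 open 0.005138228421730083 F [-0.285  -0.1709 -0.6177] t 5.42
```

View pics/k_side.png

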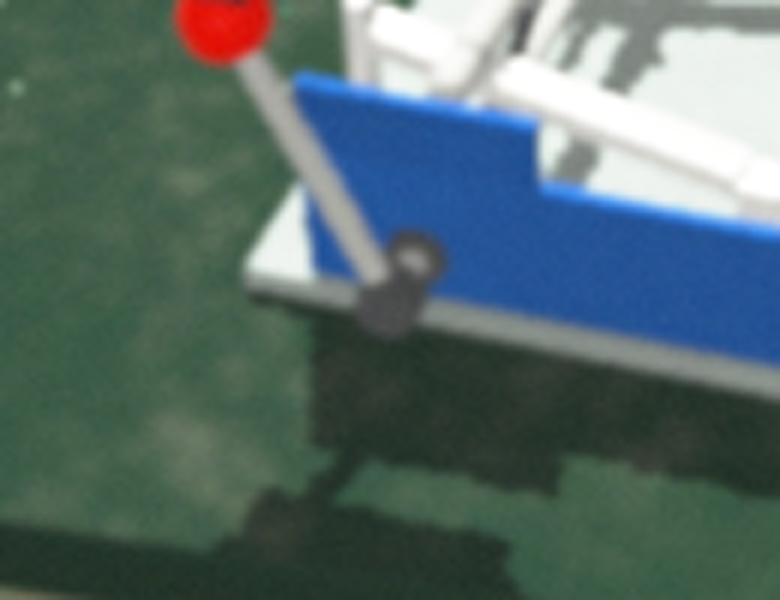

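```bash
python3 - <<'E'
from h import *
out=[]
for n,(u,v) in (("scene",(194,310)),("side",(234,300))):
    p=imaging.snapshot(n);im=p["image"]
    out.append(cv2.resize(im[v-75:v+45,u-60:u+60],(400,400),interpolation=2))
    T,R,s=pose()
    for a in (0,.019): print(n,"tcp/grasp",proj(p,T-R[:,2]*a))
cv2.imwrite("pics/k2.png",np.hstack(out))
p=imaging.snapshot("wrist");cv2.imwrite("pics/w3.png",p["image"])
E
```

```text
scene tcp/grasp [197.9889 329.5414]
scene tcp/grasp [195.3867 321.7607]
side tcp/grasp [235.8574 320.9728]
side tcp/grasp [234.8792 311.1378]
```

View pics/k2.png

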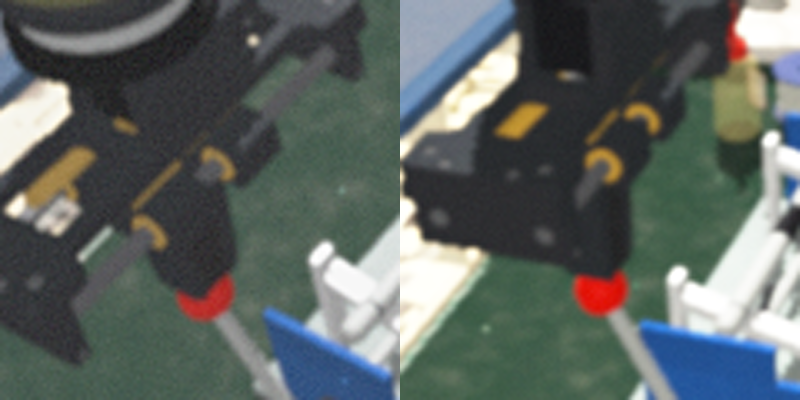

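View pics/w3.png

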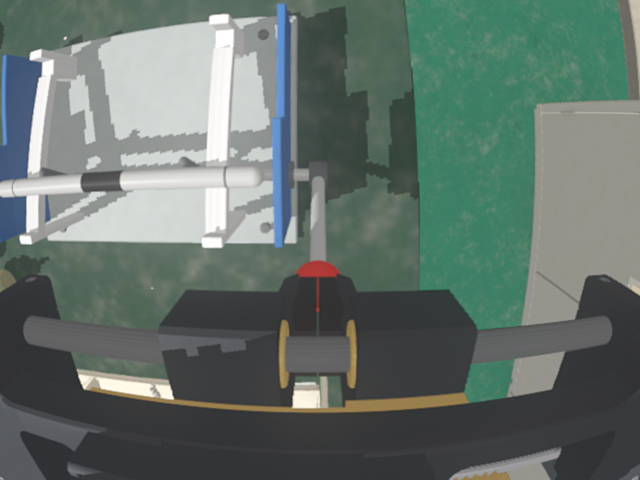

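```bash
python3 - <<'E'
from h import *
T,R,s=pose();p=imaging.snapshot("wrist")
for a in (0,.019,.03,.045): print(a,wproj(p,T-R[:,2]*a,T,R), wproj(p,T-R[:,2]*a+R[:,0]*.009,T,R), wproj(p,T-R[:,2]*a+R[:,0]*-.009,T,R))
print("ball",wproj(p,np.array([.630,.092,.108]),T,R))
cv2.imwrite("pics/w3c.png",cv2.resize(p["image"][230:350,240:400],(800,600),interpolation=2))
E
```

```text
0 [316.9334 270.136 ] [316.935  253.3116] [316.9322 286.3817]
0.019 [316.8376 285.3025] [316.8372 266.994 ] [316.8387 302.8481]
0.03 [316.7728 295.5869] [316.7706 276.3314] [316.7758 313.9396]
0.045 [316.6704 311.8442] [316.6647 291.1975] [316.6772 331.3439]
ball [316.7525 284.3803]
```

View pics/w3c.png

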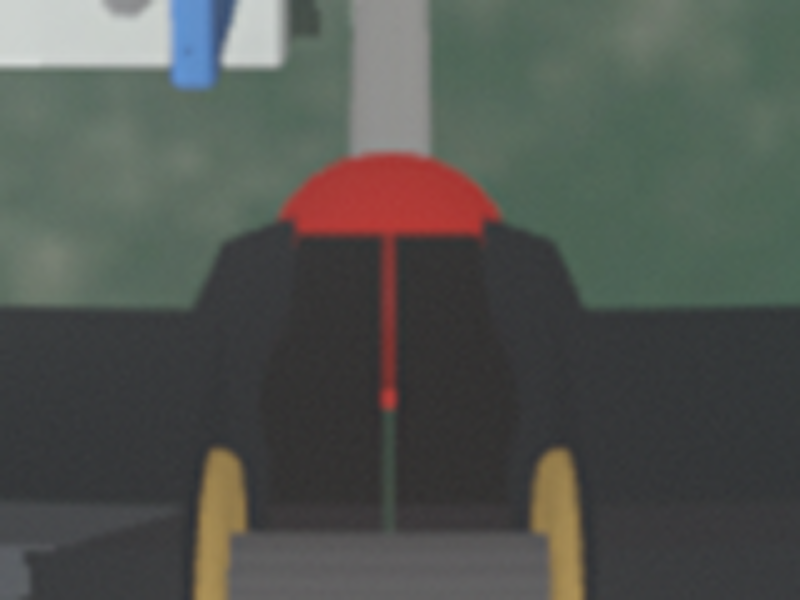

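```bash
python3 - <<'E'
from h import *
T,R,s=pose();p=imaging.snapshot("wrist")
for a in (0,.019,.03):
  for y in(-.044,-.0615): print(a,y,[wproj(p,T-R[:,2]*a+R[:,0]*x+R[:,1]*y,T,R) for x in (.009,-.009)])
go([.630,.092,.17])
E
```

```text
0 -0.044 [array([230.1758, 252.8549]), array([232.8036, 285.3738])]
0 -0.0615 [array([197.7074, 252.4856]), array([201.2002, 284.5135])]
0.019 -0.044 [array([221.1187, 266.1356]), array([224.5263, 301.2988])]
0.019 -0.0615 [array([185.7595, 265.4247]), array([190.2392, 299.9773])]
0.03 -0.044 [array([215.0376, 275.1281]), array([219.0395, 311.9505])]
0.03 -0.0615 [array([177.807 , 274.1287]), array([183.0271, 310.2595])]
shift [-0.0005 -0.     -0.0787] yaw 0 | now [0.6295 0.0921 0.0913] ang 85.16 open 0.005819002424475499 F [-0.4528 -0.2523  0.8163] t 5.67
```

```bash
python3 -m creep '[[255,0,0,-0.02,0],[255,0,0,-0.04,0],[100,0,0,-0.06,0],[100,0,0,-0.06,0],[100,0,0,-0.06,0],[100,0,0,-0.06,0]]'
python3 - <<'E'
from h import *
out=[]
T,R,s=pose();print(T,s["opening"])
for n,(u,v) in (("scene",(194,290)),("side",(234,280))):
    p=imaging.snapshot(n);im=p["image"].copy()
    c=cv2.resize(im[v-75:v+45,u-60:u+60],(400,400),interpolation=2)
    for a,col in ((0,(0,255,0)),(.019,(255,255,0)),(.029,(255,0,255))):
      for y in (-.0,):
        q=(proj(p,T-R[:,2]*a+R[:,1]*y)-[u-60,v-75])*400/120; cv2.circle(c,tuple(np.round(q).astype(int).tolist()),3,col,-1)
    out.append(c)
cv2.imwrite("pics/k3.png",np.hstack(out))
E
```

```text
clock: 6.42
tool_pos: [0.6288, 0.0919, 0.1502]
eef_rot: [0.042, 0.999, -0.0, -0.001]
contact_force: [0.1, -0.4, -0.1]
opening: 0.433
[0.6288 0.0919 0.1502] 0.43270419459174314
```

View pics/k3.png

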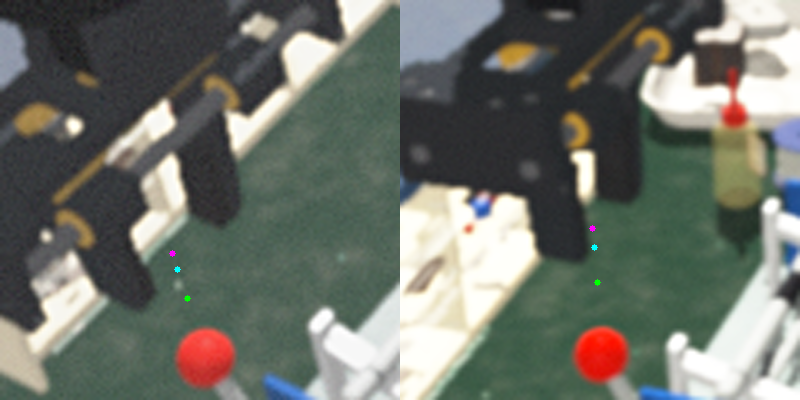

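```bash
python3 -m creep '[[110,-0.001,0,0.03,0],[110,-0.001,0,0.06,0],[110,-0.001,0,0.085,0],[110,-0.001,0,0.085,0],[110,-0.001,0,0.085,0]]'
python3 -m creep '[[255,0,0,0,0],[255,0,0,0,0],[255,0,0,0,0],[255,0,0,0,0],[255,0,0,0,0]]' 12
python3 - <<'E'
from h import *
go([.630,.0925,.065],85.2)
p=imaging.snapshot("wrist");cv2.imwrite("pics/w4.png",p["image"])
E
```

```text
clock: 7.15
tool_pos: [0.6311, 0.0923, 0.067]
eef_rot: [0.042, 0.999, 0.0, 0.001]
contact_force: [-0.8, -0.4, -0.0]
opening: 0.573
clock: 7.78
tool_pos: [0.6309, 0.0922, 0.0668]
eef_rot: [0.042, 0.999, 0.0, 0.0]
contact_force: [-0.2, 0.4, 2.2]
opening: 0.257
shift [0.0009 0.0003 0.0018] yaw -0.04 | now [0.6309 0.0922 0.0668] ang 85.16 open 0.2572384183986967 F [-0.1614  0.4457  2.1852] t 7.78
```

View pics/w4.png

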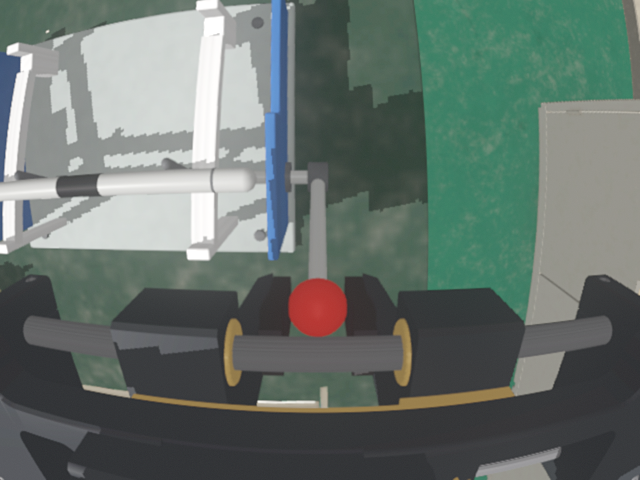

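```bash
python3 -m creep '[[255,0.01,0,-0.004,0],[255,0.02,0,-0.007,0],[255,0.03,0,-0.009,0],[255,0.041,0,-0.0095,0],[255,0.052,0,-0.009,0],[255,0.062,0,-0.007,0],[255,0.072,0,-0.004,0],[255,0.08,0,-0.001,0],[255,0.084,0,0.001,0],[255,0.085,0,0.001,0]]'
python3 - <<'E'
from h import *
go([.630,.0925,.065],85.2)
p=imaging.snapshot("wrist");cv2.imwrite("pics/w5.png",p["image"])
E
```

```text
clock: 9.07
tool_pos: [0.5458, 0.0997, 0.0657]
eef_rot: [0.042, 0.999, 0.0, 0.001]
contact_force: [2.7, 0.6, 4.4]
opening: 0.262
shift [-0.0845 -0.0001  0.0008] yaw -0.0 | now [0.5458 0.0997 0.0657] ang 85.2 open 0.2624270666446336 F [2.7285 0.5606 4.425 ] t 9.07
```

View pics/w5.png

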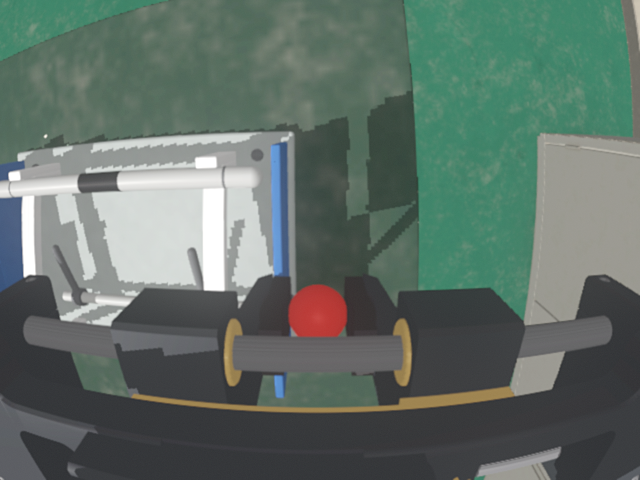

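```bash
python3 -m creep '[[255,0.003,0,0.001,0],[255,0.005,0,0.002,0],[255,0.005,0,0.002,0],[255,0.005,0,0.002,0],[255,0.005,0,0.002,0],[255,0.005,0,0.002,0],[255,0.005,0,0.002,0]]'
python3 - <<'E'
from h import *
go([.630,.0925,.065],85.2)
T,R,s=pose()
p=imaging.snapshot("wrist");cv2.imwrite("pics/w6.png",p["image"])
for k in["rod_mid","rod_end_a","rack_notch","lever_knob"]:
    for a in imaging.place_of(p,k)[:2]:
        o,d=wray(p,a["location"][1],a["location"][0],T,R);z=.108 if k=="lever_knob" else .045
        print(k,a["location"],round(a["score"],2),o+d*(z-o[2])/d[2])
E
```

```text
clock: 10.0
tool_pos: [0.5455, 0.0998, 0.0653]
eef_rot: [0.043, 0.999, 0.001, 0.005]
contact_force: [7.7, -1.1, 11.8]
opening: 0.262
shift [-0.0848 -0.      0.0011] yaw -0.11 | now [0.5455 0.0998 0.0653] ang 85.09 open 0.2622586829973673 F [ 7.6811 -1.1081 11.8262] t 10.0
rod_mid [183.0, 99.1] 0.66 [ 0.49   -0.0258  0.045 ]
rod_end_a [175.9, 264.3] 0.57 [0.4982 0.0759 0.045 ]
rack_notch [181.6, 96.9] 0.84 [ 0.4889 -0.0272  0.045 ]
lever_knob [312.6, 318.3] 0.9 [0.5468 0.1002 0.108 ]
```

```bash
python3 -m creep '[[255,-0.015,0,-0.006,0],[255,-0.03,0,-0.0095,0],[255,-0.046,0,-0.0115,0],[255,-0.058,0,-0.011,0],[255,-0.07,0,-0.008,0],[255,-0.08,0,-0.005,0],[255,-0.086,0,-0.002,0],[110,-0.086,0,-0.002,0],[110,-0.086,0,-0.002,0],[110,-0.086,0,-0.002,0]]'
python3 -m creep '[[110,0,0,-0.04,0],[110,0,0,-0.1,0],[80,0,0,-0.15,0],[80,0.05,0.03,-0.19,0],[80,0.1,0.08,-0.19,0],[80,0.1,0.08,-0.19,0]]'
python3 - <<'E'
from h import *
T,R,s=pose()
p=imaging.snapshot("wrist");cv2.imwrite("pics/w7.png",p["image"])
go(T)
for k in["rod_mid","rod_end_a","rack_notch","lever_knob","bore_axis"]:
    for a in imaging.place_of(p,k)[:2]:
        o,d=wray(p,a["location"][1],a["location"][0],T,R);z={"lever_knob":.108,"bore_axis":.105}.get(k,.045)
        print(k,a["location"],round(a["score"],2),o+d*(z-o[2])/d[2])
E
```

```text
clock: 11.5
tool_pos: [0.6254, 0.0919, 0.065]
eef_rot: [0.042, 0.999, -0.0, -0.001]
contact_force: [0.3, -0.0, -0.1]
opening: 0.564
clock: 12.25
tool_pos: [0.5302, 0.1845, 0.2565]
eef_rot: [0.039, 0.999, 0.001, -0.0]
contact_force: [0.0, 0.2, 0.6]
opening: 0.691
shift [ 0.0001  0.0001 -0.0004] yaw 0 | now [0.5302 0.1843 0.2561] ang 85.54 open 0.6894329216677932 F [-0.6866  0.2941  0.2256] t 12.3
rod_mid [178.9, 128.7] 0.68 [ 0.4896 -0.0281  0.045 ]
rod_end_a [175.1, 214.9] 0.96 [0.4975 0.0774 0.045 ]
rod_end_a [185.2, 61.0] 0.72 [ 0.4838 -0.1322  0.045 ]
rack_notch [179.2, 127.7] 0.88 [ 0.4897 -0.0295  0.045 ]
bore_axis [176.5, 130.9] 0.71 [0.4832 0.0086 0.105 ]
bore_axis [183.8, 63.9] 0.17 [ 0.4795 -0.0777  0.105 ]
```

View pics/w7.png

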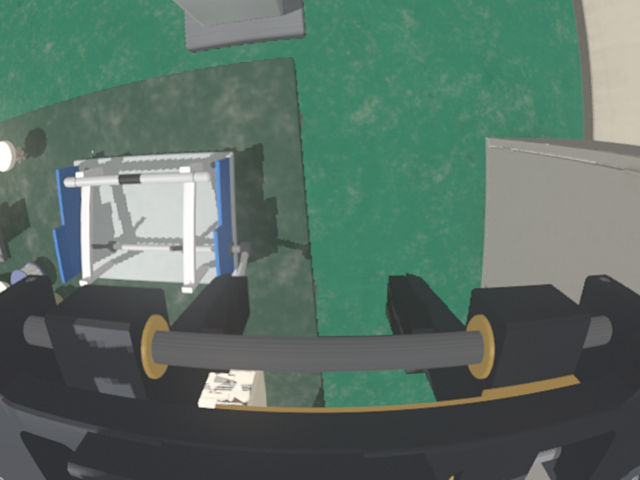

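```bash
python3 - <<'E'
from h import *
T,R,s=pose();print(np.array(s["q"]))
go([.4905,-.019,.20],175.8)
E
```

```text
[-0.1787  0.5683 -0.3741  1.6907  0.2493  0.9305  0.8338]
shift [ 0.0268 -0.2004  0.055 ] yaw -90.82 | now [0.5347 0.1784 0.2547] ang 84.98 open 0.6857268481294357 F [-0.1432  0.0744 -0.2246] t 12.55
```

```bash
python3 -m creep '[[80,0.003,-0.02,0,-10],[80,0.006,-0.045,0,-20],[80,0.009,-0.07,0.01,-30],[80,0.012,-0.095,0.02,-40],[80,0.015,-0.12,0.03,-50],[80,0.018,-0.145,0.04,-60],[80,0.021,-0.17,0.05,-70],[80,0.025,-0.19,0.055,-80],[80,0.027,-0.2,0.055,-90],[80,0.027,-0.2,0.055,-90.8]]'
python3 -m creep '[[80,0,0,0,0],[80,0,0,0,0]]'
python3 - <<'E'
from h import *
T,R,s=pose()
p=imaging.snapshot("wrist");cv2.imwrite("pics/w8.png",p["image"])
go([.4905,-.019,.20],175.8);print(np.array(s["q"]))
for k in["rod_mid","rod_end_a","rack_notch","bore_axis","stand","jar_a"]:
    for a in imaging.place_of(p,k)[:2]:
        o,d=wray(p,a["location"][1],a["location"][0],T,R);z={"stand":0,"jar_a":0,"bore_axis":.105}.get(k,.045)
        print(k,a["location"],round(a["score"],2),o+d*(z-o[2])/d[2])
E
```

```text
clock: 13.8
tool_pos: [0.4898, -0.0189, 0.1995]
eef_rot: [-0.68, 0.734, 0.0, -0.0]
contact_force: [0.6, 0.8, -0.3]
opening: 0.691
clock: 14.05
tool_pos: [0.4902, -0.0161, 0.2004]
eef_rot: [-0.681, 0.732, -0.0, 0.0]
contact_force: [-0.3, -0.2, 0.9]
opening: 0.685
shift [ 0.003  -0.0006  0.0004] yaw 0.14 | now [ 0.4901 -0.016   0.2004] ang 175.94 open 0.6884849270224036 F [ 0.5042 -0.3592  0.2235] t 14.1
[ 0.4407  0.6316 -0.8115  1.9548  0.6233  0.8235  2.3518]
rod_mid [199.1, 321.4] 0.66 [ 0.4864 -0.0238  0.045 ]
rod_end_a [88.3, 318.6] 0.89 [ 0.4819 -0.1231  0.045 ]
rod_end_a [299.6, 318.7] 0.8 [0.4959 0.0757 0.045 ]
rack_notch [196.7, 316.6] 0.67 [ 0.4906 -0.0263  0.045 ]
jar_a [189.0, 318.6] 0.45 [ 0.4887 -0.0261  0.    ]
```

View pics/w8.png

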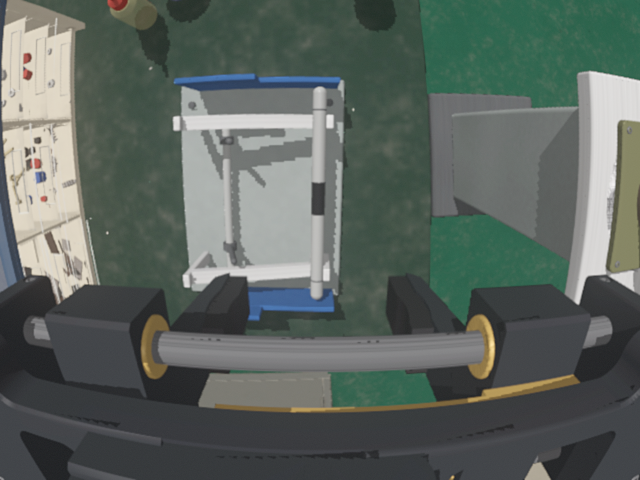

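```bash
python3 -m creep '[[80,0.05,-0.01,0,0],[80,0.1,-0.02,0,0],[80,0.15,-0.035,0,0],[80,0.2,-0.05,0,0],[80,0.25,-0.06,0,0],[80,0.27,-0.06,0,0],[80,0.27,-0.06,0,0],[80,0.27,-0.06,0,0]]'
python3 - <<'E'
from h import *
import pickle
T,R,s=pose()
p=imaging.snapshot("wrist");cv2.imwrite("pics/w9.png",p["image"])
go(T);print(np.array(s["q"]))
for k in["bore_axis","stand","jar_a","oil_bottle","solder_spool"]:
    for a in imaging.place_of(p,k)[:2]:
        o,d=wray(p,a["location"][1],a["location"][0],T,R);z={"bore_axis":.105}.get(k,0)
        print(k,a["location"],round(a["score"],2),o+d*(z-o[2])/d[2])
D={"wrist":(p,T,R)}
for n in("scene","side"):D[n]=(imaging.snapshot(n),None,None)
pickle.dump(D,open("st.pkl","wb"))
E
```

```text
clock: 15.4
tool_pos: [0.5308, -0.2884, 0.2006]
eef_rot: [-0.683, 0.731, 0.0, 0.0]
contact_force: [0.8, 0.4, -0.2]
opening: 0.687
shift [0.0002 0.0002 0.0003] yaw 0 | now [ 0.531  -0.2883  0.2009] ang 176.15 open 0.6862974559537622 F [-0.4943  0.7515  1.066 ] t 15.45
[ 1.0285  0.976  -1.2983  1.614   0.9665  1.3208  2.6503]
stand [111.0, 291.2] 0.93 [ 0.5512 -0.3796  0.    ]
jar_a [233.1, 417.0] 0.92 [ 0.4268 -0.2446  0.    ]
oil_bottle [252.4, 199.0] 0.76 [ 0.6657 -0.2385  0.    ]
solder_spool [219.9, 233.7] 0.8 [ 0.6211 -0.2723 -0.    ]
solder_spool [394.4, 362.9] 0.71 [ 0.4895 -0.0309  0.    ]
```

View pics/w9.png

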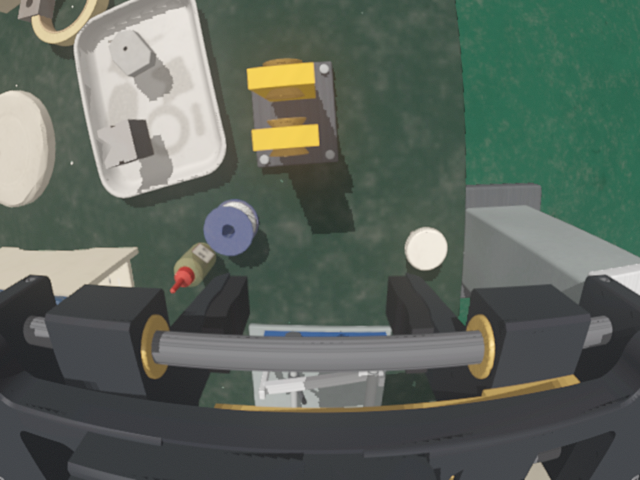

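```bash
cat > fit.py <<'E'
from h import *
import pickle
from scipy.optimize import minimize
D=pickle.load(open("st.pkl","rb"))
def ymask(im):
    h=cv2.cvtColor(im,cv2.COLOR_BGR2HSV);m=((h[...,0]>17)&(h[...,0]<32)&(h[...,1]>170)&(h[...,2]>70)).astype(np.uint8)
    return m
P0={"scene":(367,185),"side":(336,215),"wrist":(285,108)}
M={}
for n,(p,T,R) in D.items():
    m=ymask(p["image"]);k=np.zeros_like(m);u,v=P0[n];k[v-60:v+60,u-55:u+55]=1;m*=k
    m=cv2.morphologyEx(m,cv2.MORPH_CLOSE,np.ones((5,5)));M[n]=m;print(n,m.sum())
pil=[np.array([[x,y+s*.021,z] for x in(-.022,.022) for y in(-.007,.007) for z in(.012,.127)]) for s in(-1,1)]
F=[(0,1,3,2),(4,5,7,6),(0,1,5,4),(2,3,7,6),(0,2,6,4),(1,3,7,5)]
SC=8
def render(n,x):
    p,T,R=D[n];c,s=np.cos(x[2]),np.sin(x[2]);A=np.array([[c,-s,0],[s,c,0],[0,0,1]]);o=np.array([x[0],x[1],0])
    u0,v0=P0[n];img=np.zeros((120*SC,110*SC),np.uint8)
    for b in pil:
        q=np.array([(proj(p,o+A@X) if T is None else wproj(p,o+A@X,T,R)) for X in b])
        q=(q-[u0-55,v0-60]+.5)*SC
        cv2.fillConvexPoly(img,cv2.convexHull(q.astype(np.float32)).astype(np.int32),1)
    return cv2.resize(img.astype(np.float32),(110,120),interpolation=cv2.INTER_AREA)
def cost(x,names):
    t=0
    for n in names:
        u,v=P0[n];m=M[n][v-60:v+60,u-55:u+55].astype(np.float32);r=render(n,x)
        t+=np.abs(m-r).sum()/m.sum()
    return t
for names in (["wrist"],["scene"],["side"],["scene","side"],["scene","side","wrist"]):
    best=None
    for y0 in(-.15,0,.15):
        f=minimize(cost,[.551,-.376,y0],args=(names,),method="Nelder-Mead",options=dict(initial_simplex=[[.551,-.376,y0],[.558,-.376,y0],[.551,-.369,y0],[.551,-.376,y0+.08]],xatol=1e-4,fatol=1e-4))
        if best is None or f.fun<best.fun:best=f
    print(names,best.x,best.fun)
x=best.x
out=[]
for n in M:
    u,v=P0[n];r=render(n,x);c=D[n][0]["image"][v-60:v+60,u-55:u+55].copy();c=cv2.resize(c,None,fx=4,fy=4)
    cs,_=cv2.findContours((cv2.resize(r,None,fx=4,fy=4)>.5).astype(np.uint8),0,1);cv2.drawContours(c,cs,-1,(255,0,255),1);out.append(c[:, :265*2//2+170][:, :266])if 0 else out.append(cv2.resize(c,(266,290)))
cv2.imwrite("pics/fit.png",np.hstack(out))
E
python3 fit.py
```

```text
wrist 228
scene 1562
side 1154
['wrist'] [ 0.4694 -0.3535  0.2025] 1.0
['scene'] [ 0.5488 -0.3786  0.052 ] 0.04246358945965767
['side'] [ 0.5494 -0.3809 -0.0287] 0.06806488335132599
['scene', 'side'] [ 0.5492 -0.3792 -0.0004] 0.1259622722864151
['scene', 'side', 'wrist'] [ 0.3628 -0.2788  0.6922] 3.0
```

```bash
ls pics
```

```text
fit.png
k2.png
k3.png
k_scene.png
k_side.png
scene0.png
side0.png
st_scene.png
st_side.png
w1.png
w2.png
w3.png
w3c.png
w4.png
w5.png
w6.png
w7.png
w8.png
w9.png
```

View pics/fit.png

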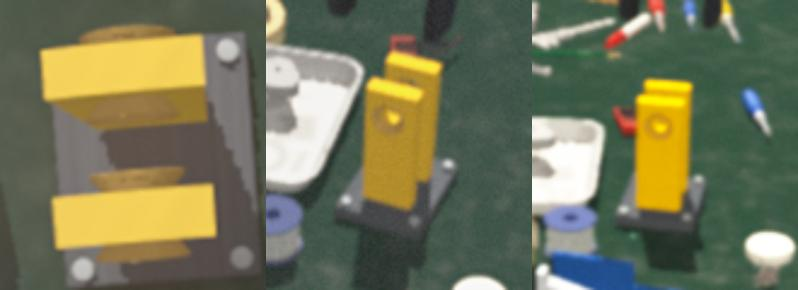

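```bash
python3 - <<'E'
import re
s=open("fit.py").read()
s=s.replace('''M[n]=m;print''','''
    if T is not None:
        h=cv2.cvtColor(p["image"],cv2.COLOR_BGR2HSV);print(h[92-0,270],h[133,285],h[60,280],h[152,285]);m=((h[...,0]>17)&(h[...,0]<32)&(h[...,1]>120)&(h[...,2]>190)).astype(np.uint8)*k;cv2.imwrite("pics/wm.png",cv2.resize(m[v-60:v+60,u-55:u+55]*255,None,fx=4,fy=4))
    M[n]=m;print''')
s=s.replace("    for b in pil:\n","    for b in pil:\n        if T is not None: b=b[[1,3,5,7]]\n")
open("fit.py","w").write(s)
E
python3 fit.py
```

```text
[ 19 137 147] [ 24 162 243] [ 19 137 175] [ 18 139 150]
wrist 2835
scene 1562
side 1154
['wrist'] [ 0.5485 -0.3761  0.0016] 0.04378306865692139
['scene'] [ 0.5488 -0.3786  0.052 ] 0.04246358945965767
['side'] [ 0.5494 -0.3809 -0.0287] 0.06806488335132599
['scene', 'side'] [ 0.5492 -0.3792 -0.0004] 0.1259622722864151
['scene', 'side', 'wrist'] [ 0.5485 -0.3762 -0.0018] 0.194187730550766
```

View pics/fit.png

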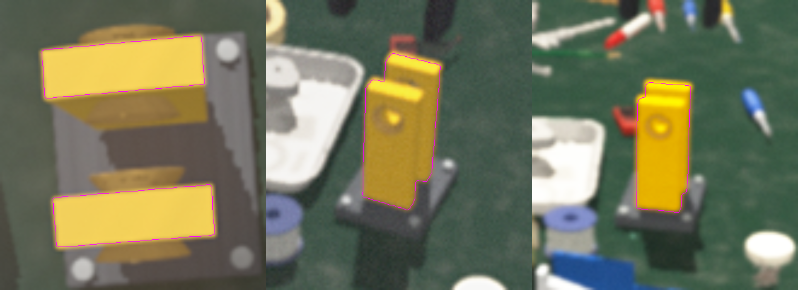

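View pics/wm.png

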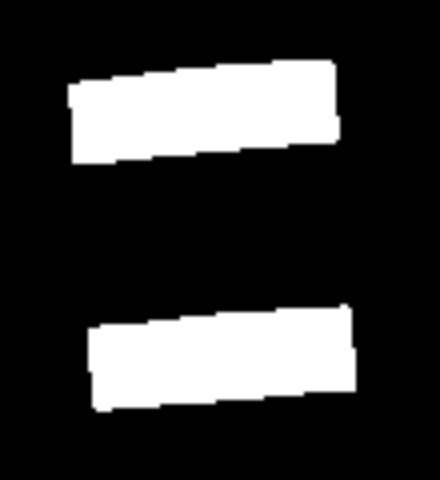

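```bash
python3 -m creep '[[80,-0.02,0.004,0,10],[80,-0.04,0.01,0,20],[80,-0.06,0.016,0,30],[80,-0.08,0.022,0,40],[80,-0.1,0.028,0,50],[80,-0.12,0.034,0,60],[80,-0.14,0.04,0,70],[80,-0.16,0.046,0,80],[80,-0.18,0.05,0,90],[80,-0.18,0.05,0,90]]'
python3 - <<'E'
from h import *
T,R,s=pose();print(np.array(s["q"]))
go([.4905,-.019,.15],-4.2)
E
```

```text
clock: 17.05
tool_pos: [0.4936, -0.1055, 0.201]
eef_rot: [0.032, 0.999, -0.0, 0.001]
contact_force: [0.5, 0.1, -0.1]
opening: 0.687
[ 0.6914  0.7003 -0.9672  1.9115  0.7266  0.9264  0.8704]
shift [0.0088 0.0861 0.051 ] yaw 90.48 | now [ 0.4936 -0.1055  0.201 ] ang 86.28 open 0.6867026103053535 F [ 0.4858  0.1381 -0.062 ] t 17.05
```

```bash
python3 -m creep '[[80,0.001,0.01,0,10],[80,0.002,0.02,0,20],[80,0.003,0.03,0.005,30],[80,0.004,0.04,0.01,40],[80,0.005,0.05,0.02,50],[80,0.006,0.06,0.03,60],[80,0.007,0.07,0.04,70],[80,0.008,0.08,0.05,80],[80,0.009,0.086,0.051,90],[80,0.009,0.086,0.051,90.5]]'
python3 - <<'E'
from h import *
pose();imaging.snapshot("scene")
T,R,s=pose();print(np.array(s["q"]))
p=imaging.snapshot("wrist");cv2.imwrite("pics/w10.png",p["image"])
for k in["rod_mid","rod_end_a","rack_notch"]:
    for a in imaging.place_of(p,k)[:2]:
        o,d=wray(p,a["location"][1],a["location"][0],T,R);z=.045
        print(k,a["location"],round(a["score"],2),o+d*(z-o[2])/d[2])
go([.4905,-.019,.003],-4.2)
E
```

```text
clock: 18.3
tool_pos: [0.4908, -0.0208, 0.1491]
eef_rot: [0.733, 0.68, -0.0, 0.0]
contact_force: [0.3, -0.4, -0.7]
opening: 0.685
[ 0.2286  0.641  -0.4454  2.0157  0.4837  0.5885 -0.6236]
rod_mid [227.2, 315.6] 0.63 [ 0.4895 -0.0259  0.045 ]
rod_end_a [95.6, 318.1] 0.88 [0.4989 0.0743 0.045 ]
rod_end_a [339.7, 312.3] 0.72 [ 0.4789 -0.1274  0.045 ]
rack_notch [222.7, 315.3] 0.89 [ 0.4896 -0.0223  0.045 ]
shift [ 0.0022 -0.0003  0.1463] yaw -0.26 | now [ 0.4907 -0.0213  0.1493] ang -4.46 open 0.6842321651296432 F [0.209  0.0473 0.4182] t 18.55
```

View pics/w10.png

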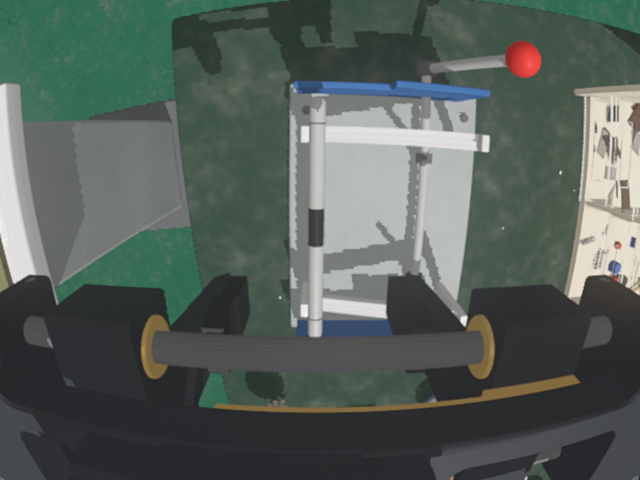

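```bash
python3 -m creep '[[80,0.001,-0.001,0.03,-0.5],[80,0.002,-0.001,0.06,-0.5],[80,0.002,-0.001,0.09,-0.5],[80,0.002,-0.001,0.115,-0.5],[80,0.002,-0.001,0.135,-0.5],[80,0.002,-0.001,0.146,-0.5],[80,0.002,-0.001,0.146,-0.5],[80,0.002,-0.001,0.146,-0.5]]'
python3 - <<'E'
from h import *
T,R,s=pose()
p=imaging.snapshot("wrist");cv2.imwrite("pics/w11.png",p["image"])
go([.4905,-.019,.003],-4.2)
im=imaging.snapshot("side")["image"];cv2.imwrite("pics/s11.png",cv2.resize(im[240:390,210:410],(800,600)))
E
```

```text
clock: 19.55
tool_pos: [0.4901, -0.0186, 0.0039]
eef_rot: [0.732, 0.682, 0.0, 0.0]
contact_force: [0.0, 0.4, 0.1]
opening: 0.683
shift [-0.0004  0.0003  0.001 ] yaw 0.16 | now [ 0.4902 -0.0185  0.004 ] ang -4.04 open 0.6858213717724779 F [-0.1312  0.4257  0.3802] t 19.6
```

View pics/w11.png

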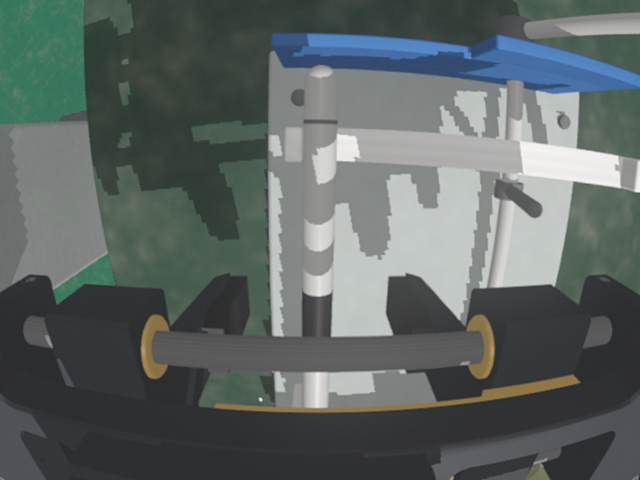

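View pics/s11.png

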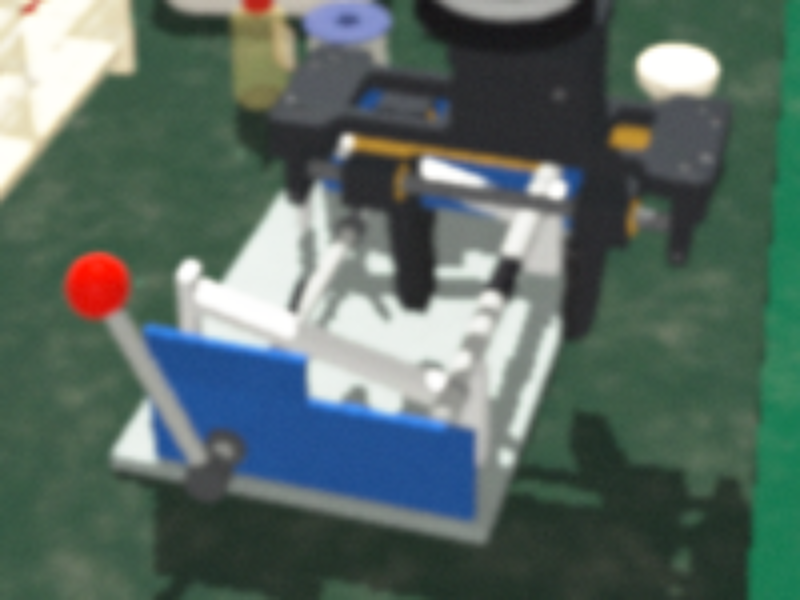

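```bash
python3 -m creep '[[255,0,0,0.001,0],[255,0,0,0.001,0],[255,0,0,0.001,0],[255,0,0,0.001,0],[255,0,0,0.001,0],[255,0,0,0.001,0],[255,0,0,0.001,0]]' 45
python3 - <<'E'
from h import *
go([.5485,-.376,.0],0)
p=imaging.snapshot("wrist");cv2.imwrite("pics/w12.png",p["image"])
E
```

```text
clock: 20.52
tool_pos: [0.49, -0.0185, 0.0023]
eef_rot: [0.732, 0.682, 0.0, 0.0]
contact_force: [1.9, 0.3, -0.3]
opening: 0.116
shift [-0.3525  0.0836  0.0023] yaw -4.05 | now [ 0.49   -0.0185  0.0023] ang -4.05 open 0.11608587515724253 F [ 1.9302  0.3097 -0.2851] t 20.52
```

View pics/w12.png

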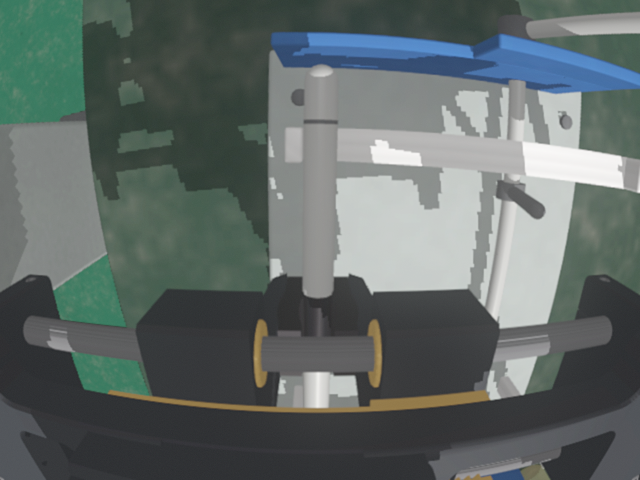

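```bash
python3 -m creep '[[255,0,0,-0.012,0],[255,0,0,-0.03,0],[255,0,0,-0.06,0],[255,0,0,-0.09,0],[255,-0.03,0.01,-0.11,-1],[255,-0.07,0.025,-0.115,-2],[255,-0.11,0.04,-0.115,-3],[255,-0.15,0.06,-0.115,-4],[255,-0.18,0.07,-0.115,-4],[255,-0.186,0.072,-0.115,-4]]'
python3 - <<'E'
from h import *
import pickle
imaging.snapshot("wrist");imaging.snapshot("wrist")
T,R,s=pose()
p=imaging.snapshot("wrist");cv2.imwrite("pics/w13.png",p["image"])
go([.5485,-.209,.0623],0)
D={"wrist":(p,T,R)}
out=[]
for n in("scene","side"):
    q=imaging.snapshot(n);D[n]=(q,T,R)
    print(n,[(a["location"],round(a["score"],2)) for k in("rod_mid","rod_end_a","bore_axis") for a in imaging.place_of(q,k)[:2]])
    out.append(cv2.resize(q["image"][120:320,250:450],(400,400),interpolation=2))
cv2.imwrite("pics/v13.png",np.hstack(out));pickle.dump(D,open("r13.pkl","wb"));print(s["q"])
E
```

```text
clock: 21.82
tool_pos: [0.5474, -0.2121, 0.1174]
eef_rot: [0.709, 0.705, -0.001, -0.0]
contact_force: [0.4, 0.5, -0.7]
opening: 0.118
shift [-0.0014  0.0008  0.0552] yaw 0.04 | now [ 0.5477 -0.2077  0.1175] ang 0.04 open 0.11891697786980197 F [-0.7652  0.587  -2.1029] t 21.98
scene [([187.1, 334.4], 0.51), ([223.2, 309.7], 0.81), ([165.1, 367.7], 0.87)]
side [([206.8, 321.6], 0.67), ([229.3, 313.7], 0.54), ([203.5, 334.6], 0.68), ([312.1, 236.4], 0.22)]
[ 0.5791  0.8016 -0.5162  1.7581  0.5577  0.7334 -0.2324]
```

View pics/w13.png

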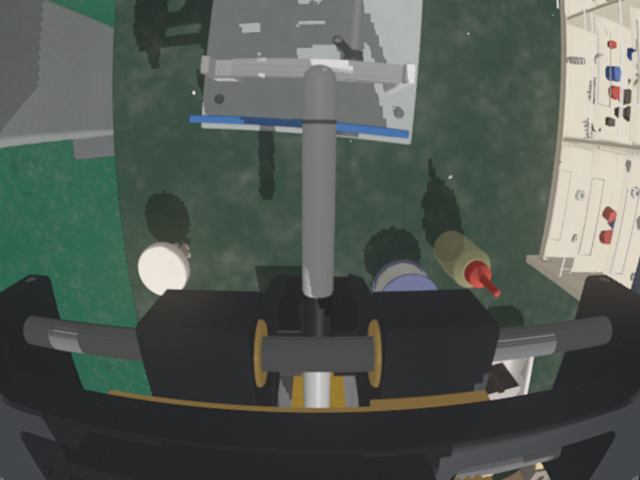

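View pics/v13.png

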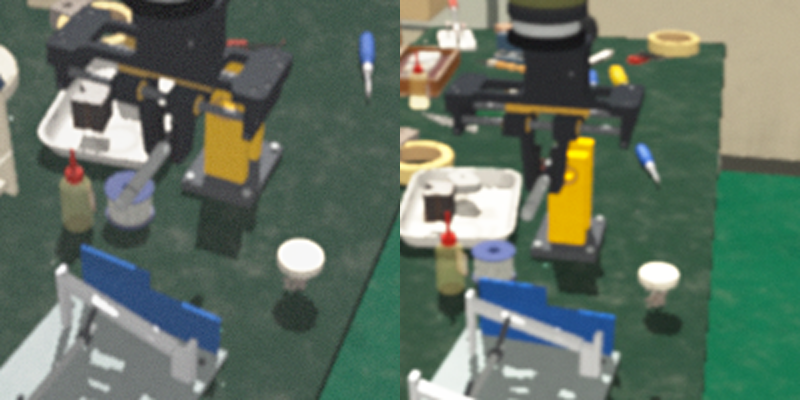

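```bash
python3 - <<'E'
from h import *
import pickle
D=pickle.load(open("r13.pkl","rb"));p,T,R=D["wrist"]
print(tri([ray(D["scene"][0],309.7,223.2),ray(D["side"][0],313.7,229.3)]))
rod=lambda y,T=T:np.array([T[0],T[1]-.0075+y,T[2]+.0427])
for n in("scene","side"):
    print(n,[proj(D[n][0],rod(y)) for y in(.1,0,-.1)])
    im=D[n][0]["image"].copy()
    for y in np.linspace(-.1,.1,9):
        cv2.circle(im,tuple(np.round(proj(D[n][0],rod(y))).astype(int).tolist()),0,(0,255,0),-1)
    cv2.imwrite(f"pics/o_{n}.png",cv2.resize(im[140:260,270:390],(560,560),interpolation=0))
for y in(.1,.05,.03,.015,-.05,-.09): print(y,wproj(p,rod(y),T,R),wproj(p,rod(y)+[.006,0,0],T,R)-wproj(p,rod(y)-[.006,0,0],T,R))
g=p["image"].astype(int).sum(2)
for v in(75,100,150,200,250,285): print(v,g[v,285:355:1][::2].tolist())
a,b=(cv2.imread(f"pics/o_{n}.png")[:, :400] for n in("scene","side"))
cv2.imwrite("pics/o13.png",np.hstack([a,b]))
E
```

```text
(array([ 0.5487, -0.1195,  0.1575]), [np.float64(0.0006539006068926966), np.float64(0.0006539006068928273)])
scene [array([309.7191, 223.6025]), array([335.6762, 188.2506]), array([357.9312, 157.9408])]
side [array([313.6854, 228.576 ]), array([323.541, 207.336]), array([331.7554, 189.6327])]
0.1 [315.7101  66.8   ] [34.2846 -0.072 ]
0.05 [315.878 205.467] [33.005  -0.0267]
0.03 [315.9746 257.4603] [31.7405 -0.0106]
0.015 [316.0522 293.4391] [30.6177 -0.0009]
-0.05 [316.3796 414.7897] [25.2973  0.0184]
-0.09 [316.5473 465.2691] [22.3501  0.0196]
75 [437, 441, 442, 441, 444, 442, 444, 443, 445, 419, 346, 358, 364, 367, 369, 374, 381, 379, 379, 378, 374, 370, 368, 363, 355, 389, 453, 449, 449, 451, 449, 447, 447, 447, 445]
100 [333, 336, 332, 333, 336, 335, 335, 334, 333, 341, 348, 355, 360, 364, 365, 373, 384, 386, 383, 376, 367, 365, 364, 361, 356, 341, 336, 338, 340, 338, 336, 341, 336, 338, 340]
150 [237, 242, 244, 246, 237, 234, 234, 233, 247, 338, 347, 353, 358, 365, 361, 367, 372, 373, 375, 369, 365, 363, 356, 357, 349, 318, 253, 250, 244, 238, 225, 216, 220, 224, 232]
200 [216, 215, 217, 219, 216, 223, 216, 214, 243, 329, 346, 352, 354, 360, 363, 364, 369, 367, 367, 365, 362, 358, 353, 348, 337, 246, 216, 223, 228, 224, 219, 215, 216, 213, 213]
250 [212, 217, 215, 220, 219, 223, 220, 216, 242, 332, 347, 352, 355, 360, 363, 362, 364, 365, 365, 362, 359, 356, 353, 347, 305, 224, 224, 224, 219, 216, 213, 215, 214, 221, 222]
285 [127, 118, 120, 112, 117, 122, 112, 117, 169, 369, 436, 482, 480, 356, 359, 363, 366, 362, 364, 364, 358, 357, 349, 336, 212, 114, 118, 121, 119, 120, 122, 124, 126, 134, 131]
```

View pics/o13.png

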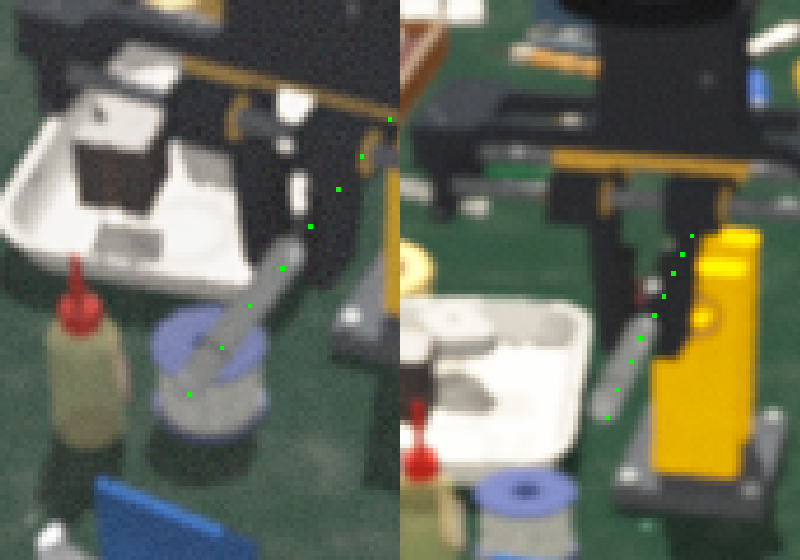

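```bash
python3 -m creep '[[255,-0.001,0.001,0.02,0],[255,-0.001,0.001,0.04,0],[255,-0.001,0.001,0.055,0],[255,-0.001,0.001,0.055,0],[255,-0.001,0.001,0.055,0],[255,-0.001,0.001,0.055,0]]'
python3 - <<'E'
from h import *
T,R,s=pose();go([.5487,-.209,.0623],0)
out=[]
for n,(a,b) in {"scene":(130,310),"side":(160,280)}.items():
    q=imaging.snapshot(n);im=cv2.resize(q["image"][a:a+120,b:b+120],(400,400),interpolation=2)
    rod=lambda y:np.array([T[0],T[1]-.0075+y,T[2]+.0427])
    for y in np.linspace(-.1,.1,9):
        c=(proj(q,rod(y))-[b,a])*400/120;cv2.circle(im,tuple(np.round(c).astype(int).tolist()),1,(0,255,0),-1)
    c=(proj(q,np.array([.5487,-.376+.034,.105]))-[b,a])*400/120;cv2.circle(im,tuple(np.round(c).astype(int).tolist()),2,(255,0,255),-1)
    out.append(im)
cv2.imwrite("pics/v14.png",np.hstack(out))
E
```

```text
clock: 23.12
tool_pos: [0.55, -0.2102, 0.063]
eef_rot: [0.707, 0.707, 0.0, 0.001]
contact_force: [0.2, 1.1, -1.0]
opening: 0.123
shift [ 0.0012 -0.0013  0.0007] yaw -0.04 | now [ 0.55   -0.2102  0.063 ] ang -0.04 open 0.1229041195684258 F [ 0.2265  1.0983 -1.0473] t 23.12
```

View pics/v14.png

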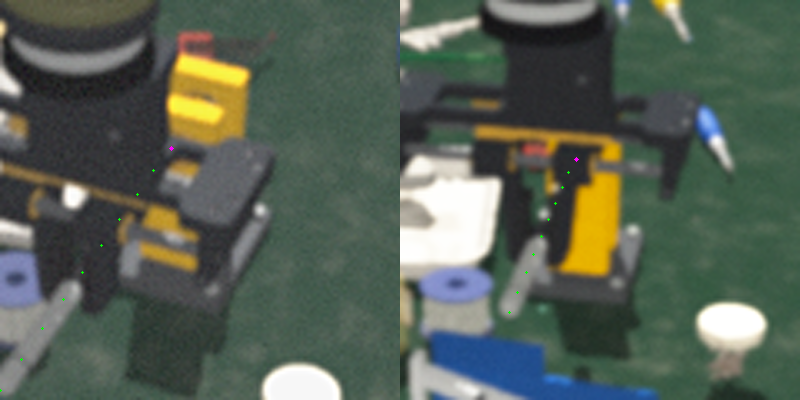

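```bash
python3 -m creep '[[255,0,-0.0013,0.0005,0],[255,-0.008,-0.0013,0.0005,0],[255,-0.016,-0.0013,0.0005,0],[255,-0.024,-0.0013,0.0005,0],[255,-0.031,-0.0013,0.0005,0],[255,-0.038,-0.0013,0.0005,0],[255,-0.044,-0.0013,0.0005,0],[255,-0.044,-0.0013,0.0005,0]]'
python3 - <<'E'
from h import *
go([.5487,-.324,.0623],0)
E
```

```text
clock: 24.22
tool_pos: [0.548, -0.2548, 0.0617]
eef_rot: [0.708, 0.707, -0.0, 0.0]
contact_force: [-0.2, -0.0, -0.9]
opening: 0.121
shift [-0.0692  0.0008 -0.0005] yaw -0.09 | now [ 0.548  -0.2548  0.0617] ang -0.09 open 0.12080009824318523 F [-0.2313 -0.012  -0.867 ] t 24.23
```

```bash
python3 -m creep '[[255,-0.008,0.0005,0,0],[255,-0.016,0.0005,0,0],[255,-0.024,0.0005,0,0],[255,-0.03,0.0005,0,0],[255,-0.036,0.0005,0,0],[255,-0.036,0.0005,0,0]]'
python3 - <<'E'
from h import *
go([.5487,-.324,.0623],0)
E
```

```text
clock: 24.98
tool_pos: [0.5484, -0.2909, 0.0617]
eef_rot: [0.708, 0.707, -0.0, 0.0]
contact_force: [-0.1, 0.2, -1.7]
opening: 0.123
shift [-0.0331  0.0003 -0.0006] yaw -0.1 | now [ 0.5484 -0.2909  0.0617] ang -0.1 open 0.12253136114757625 F [-0.1093  0.1943 -1.6909] t 24.98
```

```bash
python3 -m creep '[[255,-0.008,0.0003,-0.0003,0],[255,-0.016,0.0003,-0.0003,0],[255,-0.024,0.0003,-0.0003,0],[255,-0.03,0.0003,-0.0003,0],[255,-0.033,0.0003,-0.0003,0],[255,-0.033,0.0003,-0.0003,0],[255,-0.033,0.0003,-0.0003,0]]'
python3 - <<'E'
from h import *
T,R,s=pose();go([.5487,-.324,.0623],0);print(s["moment"])
p=imaging.snapshot("wrist");cv2.imwrite("pics/w15.png",p["image"])
out=[]
for n,(a,b) in {"scene":(120,310),"side":(150,280)}.items():
    q=imaging.snapshot(n);im=cv2.resize(q["image"][a:a+120,b:b+120],(400,400),interpolation=2);out.append(im)
cv2.imwrite("pics/v15.png",np.hstack(out))
E
```

```text
clock: 25.85
tool_pos: [0.549, -0.3227, 0.0621]
eef_rot: [0.707, 0.707, 0.0, -0.0]
contact_force: [-0.8, 0.3, -1.7]
opening: 0.122
shift [-0.0013 -0.0003 -0.0002] yaw -0.01 | now [ 0.549  -0.3227  0.0621] ang -0.01 open 0.12240740916663452 F [-0.7831  0.2619 -1.718 ] t 25.85
[-0.0818 -0.0108 -0.0174]
```

View pics/v15.png

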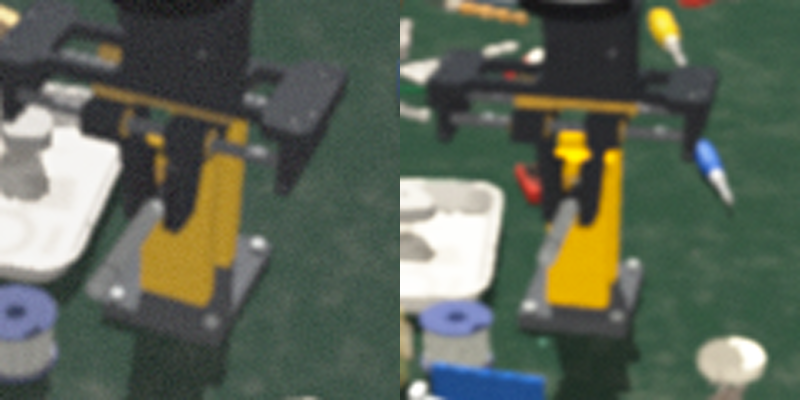

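View pics/w15.png

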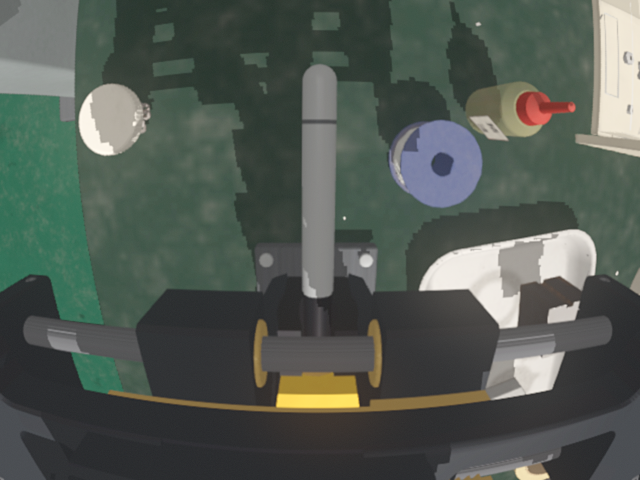

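```bash
cat > avg.py <<'E'
from h import *
F=[];M=[];Q=[]
for i in range(6):
    imaging.snapshot("side");T,R,s=pose();F.append(s["contact_force"]);M.append(s["moment"]);Q.append(T)
print("F",np.mean(F,0),"sd",np.std(F,0),"M",np.mean(M,0),"T",np.mean(Q,0),s["clock"])
E
python3 avg.py; python3 -m creep '[[255,0,0.0012,0,0],[255,0,0.0012,0,0],[255,0,0.0012,0,0]]'; python3 avg.py
python3 -m creep '[[255,0,-0.0024,0,0],[255,0,-0.0024,0,0],[255,0,-0.0024,0,0]]'; python3 avg.py
```

```text
F [-0.012  -0.0378 -1.3205] sd [0.5815 0.6954 0.2783] M [-0.0628  0.0563  0.0081] T [ 0.5489 -0.323   0.0621] 26.3
clock: 26.68
tool_pos: [0.5501, -0.3231, 0.0621]
eef_rot: [0.707, 0.707, 0.0, -0.0]
contact_force: [-0.1, -0.6, -1.6]
opening: 0.121
F [ 0.2253  0.0563 -0.9793] sd [0.3772 0.4251 0.5454] M [-0.0704  0.0519 -0.0105] T [ 0.5501 -0.3231  0.0621] 26.975
clock: 27.35
tool_pos: [0.5477, -0.3231, 0.0621]
eef_rot: [0.707, 0.707, 0.0, 0.0]
contact_force: [-0.4, 0.2, -1.3]
opening: 0.12
F [ 0.0257  0.2227 -1.677 ] sd [0.2612 0.3841 0.5732] M [-0.0638  0.058  -0.0197] T [ 0.5477 -0.3231  0.0621] 27.65
```

```bash
python3 -m creep '[[255,0,0.0012,0.0012,0],[255,0,0.0012,0.0012,0],[255,0,0.0012,0.0012,0]]'; python3 avg.py
python3 -m creep '[[255,0,0,-0.0024,0],[255,0,0,-0.0024,0],[255,0,0,-0.0024,0]]'; python3 avg.py
```

```text
clock: 28.02
tool_pos: [0.5489, -0.3231, 0.0608]
eef_rot: [0.707, 0.707, 0.0, -0.0]
contact_force: [-0.6, -0.4, -1.4]
opening: 0.121
F [ 0.3951  0.336  -1.2094] sd [0.5051 0.4462 0.2987] M [-0.0349  0.0595  0.0048] T [ 0.5489 -0.3231  0.0609] 28.325
clock: 28.7
tool_pos: [0.5489, -0.3231, 0.0633]
eef_rot: [0.707, 0.707, 0.0, 0.0]
contact_force: [-0.5, -0.6, -1.7]
opening: 0.12
F [ 0.4061 -0.0086 -1.1521] sd [0.4418 0.4989 0.1558] M [-0.0578  0.0716 -0.0194] T [ 0.5488 -0.3231  0.0633] 29.0
```

```bash
python3 -m creep '[[255,0,0,0.0012,0],[255,0,0,0.0012,0],[255,0,0,0.0012,0],[255,0,0,0.0012,0]]'; python3 avg.py
python3 - <<'E'
from h import *
p=imaging.snapshot("wrist");cv2.imwrite("pics/w16.png",p["image"])
P={n:imaging.snapshot(n) for n in("scene","side")}
for k in("jar_a","oil_bottle","solder_spool","lever_knob","rod_mid","rod_end_a"):
    print(k,[[(np.round(a["location"],1).tolist(),round(a["score"],2)) for a in imaging.place_of(P[n],k)[:1]] for n in P])
cv2.imwrite("pics/v16.png",P["scene"]["image"])
E
```

```text
clock: 29.5
tool_pos: [0.5489, -0.3231, 0.0621]
eef_rot: [0.707, 0.707, 0.0, -0.0]
contact_force: [0.6, -0.1, -1.1]
opening: 0.117
F [ 0.4018 -0.2122 -1.0683] sd [0.3698 0.3615 0.7204] M [-0.044   0.0595  0.0141] T [ 0.5489 -0.3231  0.0621] 29.8
jar_a [[([264.1, 399.4], 0.62)], [([257.8, 295.4], 0.7)]]
oil_bottle [[([231.3, 287.2], 0.86)], [([262.7, 272.8], 0.78)]]
solder_spool [[([225.6, 319.0], 0.57)], [([257.9, 294.6], 0.63)]]
lever_knob [[([321.3, 194.2], 0.78)], [([309.9, 236.3], 0.89)]]
rod_mid [[([179.2, 356.1], 0.62)], [([208.4, 331.4], 0.51)]]
rod_end_a [[([208.6, 336.6], 0.54)], [([228.2, 325.0], 0.6)]]
```

View pics/v16.png

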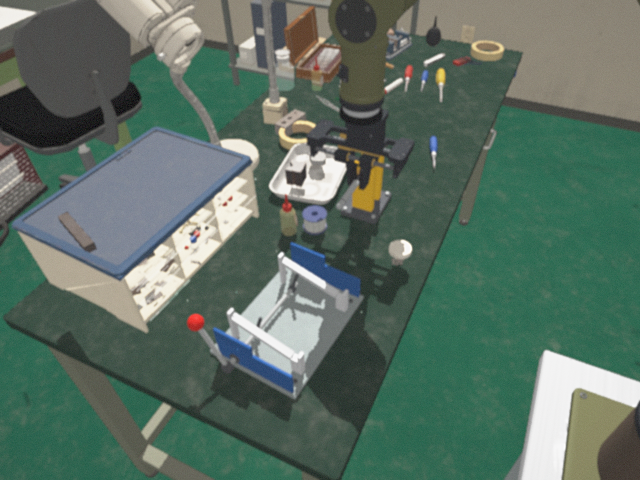

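View pics/w16.png

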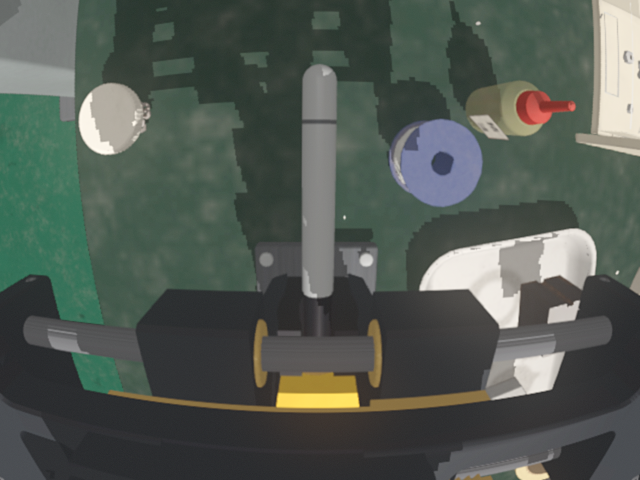

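The rod has not slipped in the grip: its end sits at about (319, 66) in the wrist view, as before. The lever is at rest and the bystanders stand where they were.

```bash
python3 -c "
from plant import r
print(r.finish_job())"
```

```text
the job is handed in; nothing more can be done
None
```

The rod is threaded through both bushings and still held there, and the job was handed in at about 30 s on the robot's clock.

- **Lever:** I pulled it until it stopped moving. An extra 5 mm of commanded travel gave no motion, only rising force. The rod rolled into the notch, and I led the lever back to rest and let go.
- **Rod:** I gripped it about 8 mm off its middle and fed it in from the +y side. From the hand pose and rod geometry, its far end is about 20 mm past the far bell mouth. That end was hidden from every camera, so I did not see it directly.
- **Floating free:** Moving the rod 1.2 mm each way sideways and vertically gave no force above sensor noise (about 0.5 N). I then re-centred it. The rod has not slipped in the grip, which is set to 45 N.
- **Bystanders:** The jar, bottle and spool look unmoved in the scene and wrist pictures. The network placed the jar elsewhere in the last side view; I take that as a false hit on the spool.

**What went wrong or disagreed:**
- My first grasp of the knob closed just above it. The cameras showed the finger ends about 27 mm short of the reported tool point, so I allowed for that afterwards.
- One approach direction brought the last joint nearly to its limit, so I turned the gripper half a turn before picking up the rod.
- The wrist view showed the rod about 0.01 rad off straight. That is within the calibration error, so I left it.

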